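# Line up the reagent jars by size on the staging board

### The job

Line up the four amber reagent jars in order of size on the four round marks of the grey board, one standing centred on each mark, with the largest on the mark next to the upright steel bookend and the smallest at the other end. Keep the jars upright and set each one down gently rather than dropping it, and leave the glass beaker standing where it is.

Things in the scene. Friction and masses are not known exactly. Their poses are not given: they have to be found in the camera images.
- jar_60: The smallest of four closed, straight round amber jars with a paper band and a white screw cap of the same width as the jar: 34 mm in diameter, 60 mm tall with its cap, solid to the touch, at most 0.4 kg. It stands upright, loose, on the bench nearest the robot. Origin: centre of its underside; z up along its axis.
- jar_75: The second smallest of four closed, straight round amber jars with a paper band and a white screw cap of the same width as the jar: 42 mm in diameter, 75 mm tall with its cap, solid to the touch, at most 0.4 kg. It stands upright, loose, on the bench nearest the robot. Origin: centre of its underside; z up along its axis.
- jar_90: The second largest of four closed, straight round amber jars with a paper band and a white screw cap of the same width as the jar: 50 mm in diameter, 90 mm tall with its cap, solid to the touch, at most 0.4 kg. It stands upright, loose, on the bench nearest the robot. Origin: centre of its underside; z up along its axis.
- jar_105: The largest of four closed, straight round amber jars with a paper band and a white screw cap of the same width as the jar: 58 mm in diameter, 105 mm tall with its cap, solid to the touch, at most 0.4 kg. It stands upright, loose, on the bench nearest the robot. Origin: centre of its underside; z up along its axis.
- mark_1: Flat round mark, a dark grey disc of 68 mm with a black rim (76 mm over all), number 1 of four alike in one straight row, 90 mm apart, on a fixed grey board (120 mm by 460 mm, 8 mm thick) that lies flat on the bench beyond the jars. It is an end mark, the one at the robot's left. Nothing stands proud of the board there. Origin: centre of the mark at the board's top face, 8 mm above the bench; y runs along the row towards mark_1, x across the board away from the robot, z up.
- mark_2: Flat round mark, a dark grey disc of 68 mm with a black rim (76 mm over all), number 2 of four alike in one straight row, 90 mm apart, on a fixed grey board (120 mm by 460 mm, 8 mm thick) that lies flat on the bench beyond the jars. Nothing stands proud of the board there. Origin: centre of the mark at the board's top face, 8 mm above the bench; y runs along the row towards mark_1, x across the board away from the robot, z up.
- mark_3: Flat round mark, a dark grey disc of 68 mm with a black rim (76 mm over all), number 3 of four alike in one straight row, 90 mm apart, on a fixed grey board (120 mm by 460 mm, 8 mm thick) that lies flat on the bench beyond the jars. Nothing stands proud of the board there. Origin: centre of the mark at the board's top face, 8 mm above the bench; y runs along the row towards mark_1, x across the board away from the robot, z up.
- mark_4: Flat round mark, a dark grey disc of 68 mm with a black rim (76 mm over all), number 4 of four alike in one straight row, 90 mm apart, on a fixed grey board (120 mm by 460 mm, 8 mm thick) that lies flat on the bench beyond the jars. It is an end mark, the one at the robot's right. Nothing stands proud of the board there. Origin: centre of the mark at the board's top face, 8 mm above the bench; y runs along the row towards mark_1, x across the board away from the robot, z up.
- bookend: Upright bare steel plate, 90 mm across the board, 3 mm thick, 70 mm high, with a flat 34 mm foot, fixed on the board at one end of the row, 75 mm beyond the end mark (beyond mark_1 or beyond mark_4: it differs from start to start). A low grey strip of tube caps (19 mm high) is fixed at the other end. Origin: centre of its underside on the board; z up.
- glass_beaker: Empty open clear glass beaker, 50 mm in diameter at the rim, 60 mm tall, loose, standing somewhere among the jars; it is not to be moved. Origin: centre of its underside; z up.

How it is judged:
At the end, for the whole second after the job is handed in: From the bookend's end of the row: jar_105, jar_90, jar_75, jar_60, each with its centre within 12 mm of its mark's centre, its underside on the board (within 5 mm in height), upright within 0.1 rad, and at rest (((horizontal distance between bookend and mark_1 below 0.12 m and horizontal distance between jar_105 and mark_1 below 0.012 m and z of jar_105 in the frame of mark_1 between -0.005 and 0.005 m and horizontal distance between jar_90 and mark_2 below 0.012 m and z of jar_90 in the frame of mark_2 between -0.005 and 0.005 m and horizontal distance between jar_75 and mark_3 below 0.012 m and z of jar_75 in the frame of mark_3 between -0.005 and 0.005 m and horizontal distance between jar_60 and mark_4 below 0.012 m and z of jar_60 in the frame of mark_4 between -0.005 and 0.005 m) or (horizontal distance between bookend and mark_4 below 0.12 m and horizontal distance between jar_105 and mark_4 below 0.012 m and z of jar_105 in the frame of mark_4 between -0.005 and 0.005 m and horizontal distance between jar_90 and mark_3 below 0.012 m and z of jar_90 in the frame of mark_3 between -0.005 and 0.005 m and horizontal distance between jar_75 and mark_2 below 0.012 m and z of jar_75 in the frame of mark_2 between -0.005 and 0.005 m and horizontal distance between jar_60 and mark_1 below 0.012 m and z of jar_60 in the frame of mark_1 between -0.005 and 0.005 m)) and angle between each of jar_60, jar_75, jar_90, jar_105's own z axis and vertical below 0.1 rad and linear speed of each of jar_60, jar_75, jar_90, jar_105 below 0.02 m/s and angular speed of each of jar_60, jar_75, jar_90, jar_105 below 0.2 rad/s); the robot touches nothing.
It fails at once if a jar is dropped or slammed down: it moves faster than 0.5 m/s while its underside is less than 25 mm above the bench ((height (world z) of jar_60 below 0.025 m and linear speed of jar_60 above 0.5 m/s) or (height (world z) of jar_75 below 0.025 m and linear speed of jar_75 above 0.5 m/s) or (height (world z) of jar_90 below 0.025 m and linear speed of jar_90 above 0.5 m/s) or (height (world z) of jar_105 below 0.025 m and linear speed of jar_105 above 0.5 m/s)).
It fails at once if a jar is tipped by more than about 30 degrees (angle between any of jar_60, jar_75, jar_90, jar_105's own z axis and vertical above 0.52 rad).
It fails at once if the glass beaker is moved more than 15 mm or tipped (distance of glass_beaker from where it was at the start of the episode above 0.015 m or angle between glass_beaker's own z axis and vertical above 0.3 rad).
It also fails if it takes over 112 s, if anything falls off the work surface, if the arm or the gripper's body presses on something with over 40 N, if the wrist force passes 120 N, or if a joint passes its speed limit or range.

### The arm

A 6-joint arm with a two-finger parallel gripper is mounted at the origin on the work surface. World frame = base frame: x ahead of the robot, y to its left, z up, the work surface at z = 0. Lengths are in m, angles in rad, forces in N, time in s.
With the tool pointing down it reaches from about 0.375 to 0.975 m from the base axis. Payload 3.8 kg.
Tool frame: the origin (TCP) lies midway between the tips of the shut fingers; the grasp point (between the pads) lies 19 mm behind it; z points along the fingers, y is the line along which they close (so a half turn about z gives the same grasp; the last joint's range is limited). The gripper opens to 85 mm and grips with 20 to 120 N. Pads are 22 mm wide; open, the fingers measure 114 mm over their backs; the gripper's body (76 mm by 85 mm) begins 54 mm behind the grasp point. The pads swing forward as they close: fully open they stand 13 mm farther back than shut.
Start: joints at [1.113, 0.264, 1.604, -0, 1.274, -0.037], TCP at [0.276, 0.616, 0.208] pointing down, gripper open.
Joint ranges: [-2.63, 2.63], [-0.94, 2.18], [0.31, 2.57], [-1.31, 4.45], [0, 2.66], [-2.55, 2.55]. Speed limits (rad/s): [2.57, 2.57, 3.14, 3.14, 3.14, 3.14].

### API

Orientations are given as a rotation vector (axis times angle).
In Python, from workcell import bot, imaging gives the robot as it stands.
- The arm moves only by the tool step_arm, never from a script. Its argument "series" is a list of rows, each an object of numbers: "grip": the closure, from -1 (fully open) to 1 (shut); "x", "y", "z": the shift along the tool's x, y, z normalised to -1 to 1, where 1 is 500 mm; "ax", "ay", "az": the turn, a rotation vector about the tool's x, y, z normalised to -1 to 1, where 1 is 30 degrees. A call has 1 to 12 rows; each row is the pose to reach, as a shift and turn from the pose commanded when the call began, along the tool's axes at that moment; what a row does not reach only later rows make up. A row lasts 1/10 s, in which the tool goes at most 50 mm and 8.59 degrees, less where a joint would pass 70% of its speed; a pose out of reach is approached as far as the arm can. A call with a number of a shift or a turn outside -1 to 1 is refused whole. A call with a gripper value outside its range is refused whole. The fingers move at their own pace and stop on an object; "force" is the grip in N (left out, the last holds). Time passes only in rows, so rows that repeat a pose let the fingers close. It gives the time, the measured TCP pose, the force, the opening and the grip force at its end, in the units of the state.
- bot.read_state(): the state, without advancing time (a new reading comes with each control period).
- imaging.read_camera(name): name is "scene" or "top"; returns a dict with "img" (400x640x3 uint8, red, green, blue), "fx", "fy", "cx", "cy" (pixels), "R" (3x3) and "t" (3): a world point X has camera coordinates R X + t. Camera axes: x right, y down, z forward; pixel columns grow to the right and rows downward; lengths in m; the calibration is good to about 2 mm. A picture is of the moment at which its call begins. There is no depth.
- bot.finish_job(): hands the job in; it is judged then, once.
The state is a dict: "time": time; "q": joint angles; "joint_vel": joint speeds; "joint_torque": joint torques, N m; "tool_pos": TCP position; "tcp_rot": TCP orientation; "wrist_force": force on the tool from outside, world axes, zero at the start; "torque": the same for the moment, N m; "width": opening from 0.0 (shut) to 1.0 (fully open); "grip_force": force on a finger pad.
Only numpy, scipy, OpenCV 4.12 (cv2) and the standard library are available. Lean on these libraries where they do the work, as an engineer would, in place of code of your own. Each camera call takes 0.05 s, during which the arm holds its last target. There are 200 camera calls.

## Working session

There is one attempt and no reset: what is moved stays moved. The work goes in short steps, Python scripts to look and compute and a tool call to move; the robot and the scene stay as the last step left them, time stands still between calls to the robot, and variables do not carry over. Pictures are saved under pics/ and viewed, at most 14 in all, crops included, and the job is handed in when it is done.

Besides the shell and the picture viewer there is one more tool, called after "Request:" as name(argument=value, ...), one argument or row to a line, values as JSON. step_arm: Moves the arm, as the interface text tells. Scaled input: -1 to 1 covers 500 mm each way for a shift and 30 degrees each way for a turn. Its arguments: {"type":"object","properties":{"series":{"type":"array","items":{"type":"object","properties":{"grip":{"type":"number"},"x":{"type":"number","minimum":-1,"maximum":1},"y":{"type":"number","minimum":-1,"maximum":1},"z":{"type":"number","minimum":-1,"maximum":1},"ax":{"type":"number","minimum":-1,"maximum":1},"ay":{"type":"number","minimum":-1,"maximum":1},"az":{"type":"number","minimum":-1,"maximum":1}}}},"force":{"type":"number"}},"required":["series"]}

```bash
mkdir -p pics
python3 - <<'E'
from workcell import bot, imaging
import cv2,numpy as np
for n in("top","scene"):
    c=imaging.read_camera(n); cv2.imwrite(f"pics/{n}0.png",c["img"][:,:,::-1])
    print(n,c["fx"],c["fy"],c["cx"],c["cy"],np.round(c["R"],4).tolist(),np.round(c["t"],4).tolist(), (-np.array(c["R"]).T@c["t"]).round(3))
s=bot.read_state();print(s["time"],s["tool_pos"],s["tcp_rot"],s["width"])
E
```

```text
top 518.4870211519763 518.4870211519763 317.477719215558 198.7244466485928 [[-0.0143, -0.9998, -0.0099], [-0.9985, 0.0148, -0.0533], [0.0534, 0.0091, -0.9985]] [0.0118, 0.5337, 1.1748] [ 0.47  -0.007  1.202]
scene 451.05211529654474 451.05211529654474 326.5916731520589 201.3830202785719 [[-0.6228, 0.7824, 0.0056], [0.6539, 0.5244, -0.5453], [-0.4296, -0.3359, -0.8382]] [0.3424, -0.3617, 1.2899] [1.004 0.355 0.882]
0.1 [0.27540784 0.61546898 0.20635663] [-0.65606226 -3.07176759  0.00318449] 0.999192705818957
```

View pics/top0.png

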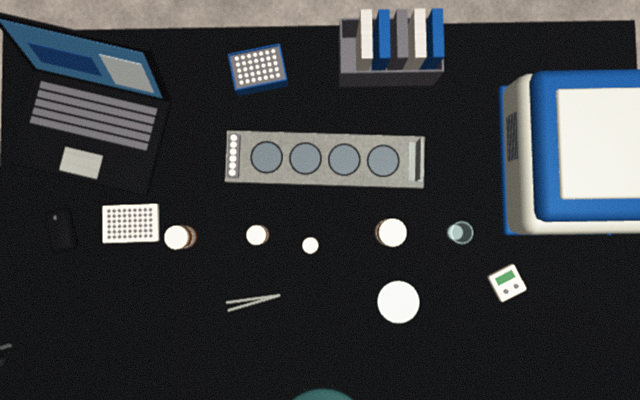

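View pics/scene0.png

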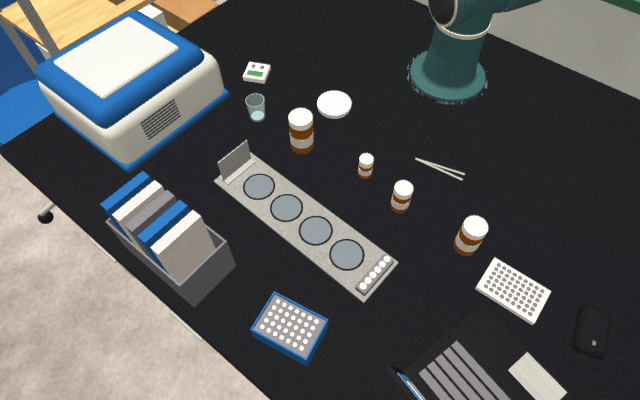

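The top view shows the jar caps at (179,237), (257,235), (310,245) and (392,232), the beaker at (460,232), and the marks from (266,157) to (383,160). The bookend is at the right end (robot's right), beyond mark_4, so jar_105→4, 90→3, 75→2, 60→1. I'll measure these now.

```bash
cat > h.py <<'E'
from workcell import bot, imaging
import cv2,numpy as np
def plane(c,px,h):
    px=np.atleast_2d(px).astype(float); R=np.array(c["R"]);t=np.array(c["t"]);o=-R.T@t
    d=np.c_[(px[:,0]-c["cx"])/c["fx"],(px[:,1]-c["cy"])/c["fy"],np.ones(len(px))]@R
    return (o+d*((h-o[2])/d[:,2])[:,None]),o
def blobs(m,box=None):
    cs,_=cv2.findContours(m.astype(np.uint8),cv2.RETR_EXTERNAL,cv2.CHAIN_APPROX_NONE)
    return [k[:,0,:] for k in cs if cv2.contourArea(k)>80]
def jar(c,k,h,d):
    p,o=plane(c,k,h); p=p[:,:2]; o=o[:2]
    u=p.mean(0)-o; u/=np.linalg.norm(u); v=np.array([-u[1],u[0]])
    far=((p-o)@u).max(); s=(p-o)@v
    half=.5/c["fx"]*1.1
    return o+u*(far+half-d/2)+v*(s.max()+s.min())/2, (s.max()-s.min()+2*half)*1e3, (((p-o)@u).max()-((p-o)@u).min()+2*half)*1e3
E
python3 - <<'E'
from h import *
c=imaging.read_camera("top"); im=c["img"].astype(int)
m=im.min(2)>150
for k in blobs(m):
    x,y=k.mean(0)
    for n,h,d,X,Y in((90,.09,.05,179,237),(75,.075,.042,257,235),(60,.06,.034,310,245),(105,.105,.058,392,232)):
        if np.hypot(x-X,y-Y)<8:
            p,w,l=jar(c,k,h,d);print(n,p.round(4),"width,len",round(w),round(l))
hsv=cv2.cvtColor(c["img"],cv2.COLOR_RGB2HSV)
print(im[157,266],im[180,300],im[232,462])
B=(im[:,:,2]-im[:,:,0]>8)&(im.max(2)>60)
for k in blobs(B):
    (x,y),r=cv2.minEnclosingCircle(k)
    if 130<y<260 and 220<x<480:
        (ex,ey),_,_=cv2.fitEllipse(k);print("blue",round(x),round(y),round(r,1),plane(c,[ex,ey],.008 if y<200 else 0.03)[0].round(4), plane(c,[ex+.0,ey],.0)[0].round(3))
E
```

```text
60 [0.4294 0.0227] width,len 36 37
90 [0.4522 0.3082] width,len 50 50
75 [0.4545 0.1395] width,len 44 44
105 [ 0.4555 -0.1545] width,len 60 60
[134 144 147] [161 161 151] [153 172 167]
blue 460 233 13.2 [[ 0.4528 -0.3158  0.03  ]] [[ 0.452 -0.324  0.   ]]
blue 383 160 15.0 [[ 0.6207 -0.1477  0.008 ]] [[ 0.622 -0.149  0.   ]]
blue 344 159 15.0 [[ 0.6246 -0.0582  0.008 ]] [[ 0.626 -0.059  0.   ]]
blue 305 158 15.1 [[0.6291 0.0315 0.008 ]] [[0.63  0.032 0.   ]]
blue 266 157 15.0 [[0.6332 0.1216 0.008 ]] [[0.634 0.122 0.   ]]
```

Request:
step_arm(
  series=[
    {"grip": -1, "x": -0.575, "y": -0.42, "z": 0.07, "az": 1},
    {"grip": -1, "x": -0.575, "y": -0.42, "z": 0.07, "az": 1},
    {"grip": -1, "x": -0.575, "y": -0.42, "z": 0.07, "az": 1},
    {"grip": -1, "x": -0.575, "y": -0.42, "z": 0.07, "az": 1},
    {"grip": -1, "x": -0.575, "y": -0.42, "z": 0.07, "az": 1},
    {"grip": -1, "x": -0.575, "y": -0.42, "z": 0.07, "az": 1},
    {"grip": -1, "x": -0.575, "y": -0.42, "z": 0.07, "az": 1},
    {"grip": -1, "x": -0.575, "y": -0.42, "z": 0.07, "az": 1},
    {"grip": -1, "x": -0.575, "y": -0.42, "z": 0.07, "az": 1},
  ],
  force=40,
)

```text
validation failed for argument at $.se...
```

Request:
step_arm(
  series=[
    {"grip": -1, "az": 1},
    {"grip": -1, "az": 1},
    {"grip": -1, "az": 1},
    {"grip": -1, "az": 1},
    {"grip": -1, "az": 1},
    {"grip": -1, "az": 1},
  ],
)

```text
validation failed for argument at $.se...
```

Request:
step_arm(
  series=[
    {"grip": -1, "az": 0.2},
    {"grip": -1, "az": 0.2},
    {"grip": -1, "az": 0.2},
  ],
)

```text
validation failed for argument at $.se...
```

Request:
step_arm(
  series=[
    {"x": 0, "y": 0, "z": 0, "ax": 0, "ay": 0, "az": 1, "grip": -1},
    {"x": -0.575, "y": -0.42, "z": 0.07, "ax": 0, "ay": 0, "az": 1, "grip": -1},
    {"x": -0.575, "y": -0.42, "z": 0.07, "ax": 0, "ay": 0, "az": 1, "grip": -1},
    {"x": -0.575, "y": -0.42, "z": 0.07, "ax": 0, "ay": 0, "az": 1, "grip": -1},
    {"x": -0.575, "y": -0.42, "z": 0.07, "ax": 0, "ay": 0, "az": 1, "grip": -1},
    {"x": -0.575, "y": -0.42, "z": 0.07, "ax": 0, "ay": 0, "az": 1, "grip": -1},
    {"x": -0.575, "y": -0.42, "z": 0.07, "ax": 0, "ay": 0, "az": 1, "grip": -1},
    {"x": -0.575, "y": -0.42, "z": 0.07, "ax": 0, "ay": 0, "az": 1, "grip": -1},
    {"x": -0.575, "y": -0.42, "z": 0.07, "ax": 0, "ay": 0, "az": 1, "grip": -1},
  ],
  force=40,
)

```text
time: 1.05
tool_pos: [0.4538, 0.3023, 0.1716]
tcp_rot: [1.435, 2.794, -0.004]
wrist_force: [-0.7, -0.2, 0.1]
width: 1.002
grip_force: 0.0
```

Request:
step_arm(
  series=[
    {"x": 0, "y": 0, "z": 0, "ax": 0, "ay": 0, "az": 1, "grip": -1},
    {"x": 0, "y": 0, "z": 0, "ax": 0, "ay": 0, "az": 1, "grip": -1},
    {"x": 0, "y": 0, "z": 0, "ax": 0, "ay": 0, "az": 1, "grip": -1},
    {"x": 0, "y": 0, "z": 0, "ax": 0, "ay": 0, "az": 1, "grip": -1},
  ],
)

```text
time: 1.45
tool_pos: [0.4519, 0.3075, 0.1724]
tcp_rot: [-2.109, -2.327, 0.0]
wrist_force: [-0.5, -0.3, 0.3]
width: 0.998
grip_force: 0.0
```

Request:
step_arm(
  series=[
    {"x": 0, "y": 0, "z": 0, "ax": 0, "ay": 0, "az": 0.19, "grip": -1},
    {"x": 0, "y": 0, "z": 0, "ax": 0, "ay": 0, "az": 0.19, "grip": -1},
    {"x": 0, "y": 0, "z": 0, "ax": 0, "ay": 0, "az": 0.19, "grip": -1},
  ],
)

```text
time: 1.75
tool_pos: [0.452, 0.3074, 0.1724]
tcp_rot: [-2.214, -2.228, 0.0]
wrist_force: [0.3, 0.4, 0.9]
width: 0.999
grip_force: 0.0
```

Request:
step_arm(
  series=[
    {"x": 0, "y": 0, "z": 0.1, "ax": 0, "ay": 0, "az": 0, "grip": -1},
    {"x": 0, "y": 0, "z": 0.2, "ax": 0, "ay": 0, "az": 0, "grip": -1},
    {"x": 0, "y": 0, "z": 0.274, "ax": 0, "ay": 0, "az": 0, "grip": -1},
    {"x": 0, "y": 0, "z": 0.274, "ax": 0, "ay": 0, "az": 0, "grip": -1},
    {"x": 0, "y": 0, "z": 0.274, "ax": 0, "ay": 0, "az": 0, "grip": 1},
    {"x": 0, "y": 0, "z": 0.274, "ax": 0, "ay": 0, "az": 0, "grip": 1},
    {"x": 0, "y": 0, "z": 0.274, "ax": 0, "ay": 0, "az": 0, "grip": 1},
    {"x": 0, "y": 0, "z": 0.274, "ax": 0, "ay": 0, "az": 0, "grip": 1},
    {"x": 0, "y": 0, "z": 0.274, "ax": 0, "ay": 0, "az": 0, "grip": 1},
    {"x": 0, "y": 0, "z": 0.274, "ax": 0, "ay": 0, "az": 0, "grip": 1},
  ],
  force=40,
)

```text
time: 2.75
tool_pos: [0.4547, 0.3085, 0.0389]
tcp_rot: [2.217, 2.224, 0.009]
wrist_force: [-1.1, 0.1, 7.0]
width: 0.576
grip_force: 41.7
```

Request:
step_arm(
  series=[
    {"x": 0, "y": 0, "z": -0.02, "ax": 0, "ay": 0, "az": 0, "grip": 1},
    {"x": 0, "y": 0, "z": -0.08, "ax": 0, "ay": 0, "az": 0, "grip": 1},
    {"x": 0, "y": 0, "z": -0.16, "ax": 0, "ay": 0, "az": 0, "grip": 1},
    {"x": 0, "y": 0, "z": -0.24, "ax": 0, "ay": 0, "az": 0, "grip": 1},
    {"x": -0.04, "y": 0.02, "z": -0.26, "ax": 0, "ay": 0, "az": 0, "grip": 1},
    {"x": -0.12, "y": 0.06, "z": -0.26, "ax": 0, "ay": 0, "az": 0, "grip": 1},
    {"x": -0.2, "y": 0.1, "z": -0.26, "ax": 0, "ay": 0, "az": 0, "grip": 1},
    {"x": -0.28, "y": 0.14, "z": -0.26, "ax": 0, "ay": 0, "az": 0, "grip": 1},
    {"x": -0.36, "y": 0.18, "z": -0.26, "ax": 0, "ay": 0, "az": 0, "grip": 1},
    {"x": -0.44, "y": 0.22, "z": -0.26, "ax": 0, "ay": 0, "az": 0, "grip": 1},
    {"x": -0.52, "y": 0.26, "z": -0.26, "ax": 0, "ay": 0, "az": 0, "grip": 1},
    {"x": -0.58, "y": 0.29, "z": -0.26, "ax": 0, "ay": 0, "az": 0, "grip": 1},
  ],
)

```text
time: 3.95
tool_pos: [0.5992, 0.0148, 0.1666]
tcp_rot: [2.218, 2.223, 0.001]
wrist_force: [0.2, 0.8, -1.5]
width: 0.572
grip_force: 42.1
```

Request:
step_arm(
  series=[
    {"x": -0.06, "y": 0.02, "z": 0, "ax": 0, "ay": 0, "az": 0, "grip": 1},
    {"x": -0.11, "y": 0.04, "z": 0, "ax": 0, "ay": 0, "az": 0, "grip": 1},
    {"x": -0.146, "y": 0.055, "z": 0, "ax": 0, "ay": 0, "az": 0, "grip": 1},
    {"x": -0.146, "y": 0.055, "z": 0, "ax": 0, "ay": 0, "az": 0, "grip": 1},
    {"x": -0.146, "y": 0.055, "z": 0, "ax": 0, "ay": 0, "az": 0, "grip": 1},
  ],
)

```text
time: 4.45
tool_pos: [0.6259, -0.0552, 0.1658]
tcp_rot: [-2.218, -2.224, -0.0]
wrist_force: [-0.6, 0.2, -0.8]
width: 0.571
grip_force: 42.1
```

```bash
cat > look.py <<'E'
import sys
from h import *
n=sys.argv[1]; c=imaging.read_camera("scene"); cv2.imwrite(f"pics/{n}.png",c["img"][:,:,::-1])
s=bot.read_state();print(s["time"],s["tool_pos"].round(4),s["tcp_rot"].round(3),s["width"].round(3),s["wrist_force"].round(1))
E
python3 look.py s1
```

```text
Traceback (most recent call last):
  File "look.py", line 4, in <module>
    s=bot.read_state();print(s["time"],s["tool_pos"].round(4),s["tcp_rot"].round(3),s["width"].round(3),s["wrist_force"].round(1))
                                                                                    ^^^^^^^^^^^^^^^^
AttributeError: 'float' object has no attribute 'round'
```

View pics/s1.png

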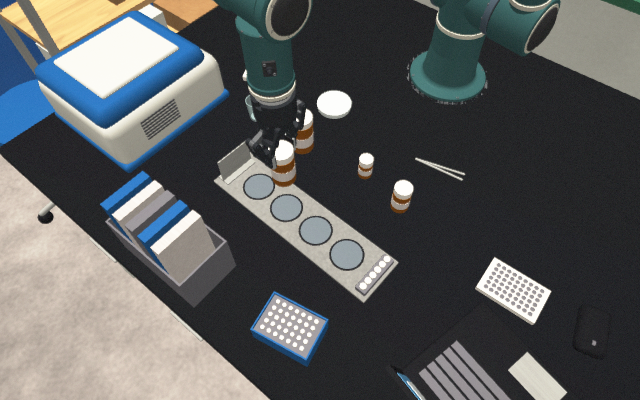

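The jar hangs upright in the gripper at about (284,165) over the board, so I'll lower it onto mark_3.

Request:
step_arm(
  series=[
    {"x": -0.006, "y": -0.002, "z": 0.06, "ax": 0, "ay": 0, "az": 0, "grip": 1},
    {"x": -0.006, "y": -0.002, "z": 0.13, "ax": 0, "ay": 0, "az": 0, "grip": 1},
    {"x": -0.006, "y": -0.002, "z": 0.18, "ax": 0, "ay": 0, "az": 0, "grip": 1},
    {"x": -0.006, "y": -0.002, "z": 0.21, "ax": 0, "ay": 0, "az": 0, "grip": 1},
    {"x": -0.006, "y": -0.002, "z": 0.224, "ax": 0, "ay": 0, "az": 0, "grip": 1},
    {"x": -0.006, "y": -0.002, "z": 0.232, "ax": 0, "ay": 0, "az": 0, "grip": 1},
    {"x": -0.006, "y": -0.002, "z": 0.238, "ax": 0, "ay": 0, "az": 0, "grip": 1},
    {"x": -0.006, "y": -0.002, "z": 0.24, "ax": 0, "ay": 0, "az": 0, "grip": 1},
    {"x": -0.006, "y": -0.002, "z": 0.24, "ax": 0, "ay": 0, "az": 0, "grip": 1},
  ],
)

```text
time: 5.4
tool_pos: [0.6262, -0.0585, 0.047]
tcp_rot: [2.217, 2.224, 0.002]
wrist_force: [-0.6, -0.7, -0.1]
width: 0.57
grip_force: 42.2
```

Request:
step_arm(
  series=[
    {"x": 0, "y": -0.003, "z": 0.004, "ax": 0, "ay": 0, "az": 0, "grip": 1},
    {"x": 0, "y": -0.003, "z": 0.008, "ax": 0, "ay": 0, "az": 0, "grip": 1},
    {"x": 0, "y": -0.003, "z": 0.008, "ax": 0, "ay": 0, "az": 0, "grip": 1},
  ],
)

```text
time: 5.7
tool_pos: [0.6261, -0.0587, 0.0468]
tcp_rot: [2.215, 2.222, 0.005]
wrist_force: [-5.6, 0.9, 18.1]
width: 0.572
grip_force: 43.8
```

Request:
step_arm(
  series=[
    {"x": 0, "y": 0, "z": 0, "ax": 0, "ay": 0, "az": 0, "grip": 0.2},
    {"x": 0, "y": 0, "z": 0, "ax": 0, "ay": 0, "az": 0, "grip": -1},
    {"x": 0, "y": 0, "z": 0, "ax": 0, "ay": 0, "az": 0, "grip": -1},
    {"x": 0, "y": 0, "z": 0, "ax": 0, "ay": 0, "az": 0, "grip": -1},
    {"x": 0, "y": 0, "z": 0, "ax": 0, "ay": 0, "az": 0, "grip": -1},
    {"x": 0, "y": 0, "z": -0.06, "ax": 0, "ay": 0, "az": 0, "grip": -1},
    {"x": 0, "y": 0, "z": -0.15, "ax": 0, "ay": 0, "az": 0, "grip": -1},
    {"x": 0, "y": 0, "z": -0.25, "ax": 0, "ay": 0, "az": 0, "grip": -1},
    {"x": 0, "y": 0, "z": -0.294, "ax": 0, "ay": 0, "az": 0, "grip": -1},
  ],
)

```text
time: 6.6
tool_pos: [0.6263, -0.0588, 0.194]
tcp_rot: [2.214, 2.221, 0.007]
wrist_force: [0.3, 0.0, 0.5]
width: 0.998
grip_force: 0.0
```

Request:
step_arm(
  series=[
    {"x": -0.193, "y": -0.338, "z": 0, "ax": 0, "ay": 0, "az": 0, "grip": -1},
    {"x": -0.193, "y": -0.338, "z": 0, "ax": 0, "ay": 0, "az": 0, "grip": -1},
    {"x": -0.193, "y": -0.338, "z": 0, "ax": 0, "ay": 0, "az": 0, "grip": -1},
    {"x": -0.193, "y": -0.338, "z": 0, "ax": 0, "ay": 0, "az": 0, "grip": -1},
    {"x": -0.193, "y": -0.338, "z": 0, "ax": 0, "ay": 0, "az": 0, "grip": -1},
    {"x": -0.193, "y": -0.338, "z": 0, "ax": 0, "ay": 0, "az": 0, "grip": -1},
  ],
)

```text
time: 7.2
tool_pos: [0.4544, -0.1559, 0.1886]
tcp_rot: [2.22, 2.222, 0.001]
wrist_force: [0.7, 0.4, -0.1]
width: 1.002
grip_force: 0.0
```

```bash
python3 look.py s2 2>/dev/null
```

```text
(no output)
```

View pics/s2.png

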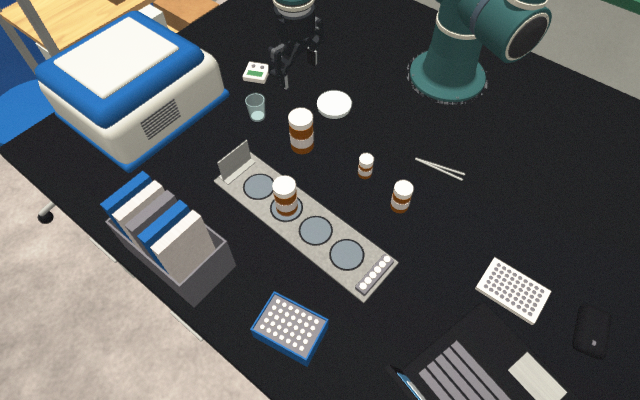

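jar_90 stands on mark_3, around (286,195). Next I'll grasp jar_105.

Request:
step_arm(
  series=[
    {"x": 0.002, "y": 0.002, "z": 0.1, "ax": 0, "ay": 0, "az": 0, "grip": -1},
    {"x": 0.002, "y": 0.002, "z": 0.2, "ax": 0, "ay": 0, "az": 0, "grip": -1},
    {"x": 0.002, "y": 0.002, "z": 0.288, "ax": 0, "ay": 0, "az": 0, "grip": -1},
    {"x": 0.002, "y": 0.002, "z": 0.288, "ax": 0, "ay": 0, "az": 0, "grip": -1},
    {"x": 0.002, "y": 0.002, "z": 0.288, "ax": 0, "ay": 0, "az": 0, "grip": 1},
    {"x": 0.002, "y": 0.002, "z": 0.288, "ax": 0, "ay": 0, "az": 0, "grip": 1},
    {"x": 0.002, "y": 0.002, "z": 0.288, "ax": 0, "ay": 0, "az": 0, "grip": 1},
    {"x": 0.002, "y": 0.002, "z": 0.288, "ax": 0, "ay": 0, "az": 0, "grip": 1},
    {"x": 0.002, "y": 0.002, "z": 0.288, "ax": 0, "ay": 0, "az": 0, "grip": 1},
  ],
)

```text
time: 8.15
tool_pos: [0.4587, -0.1554, 0.0474]
tcp_rot: [2.214, 2.221, 0.004]
wrist_force: [-0.3, 0.4, 6.7]
width: 0.666
grip_force: 43.7
```

Request:
step_arm(
  series=[
    {"x": 0, "y": 0, "z": -0.02, "ax": 0, "ay": 0, "az": 0, "grip": 1},
    {"x": 0, "y": 0, "z": -0.08, "ax": 0, "ay": 0, "az": 0, "grip": 1},
    {"x": 0, "y": 0, "z": -0.16, "ax": 0, "ay": 0, "az": 0, "grip": 1},
    {"x": 0, "y": 0.02, "z": -0.2, "ax": 0, "ay": 0, "az": 0, "grip": 1},
    {"x": 0, "y": 0.1, "z": -0.2, "ax": 0, "ay": 0, "az": 0, "grip": 1},
    {"x": 0.005, "y": 0.18, "z": -0.2, "ax": 0, "ay": 0, "az": 0, "grip": 1},
    {"x": 0.01, "y": 0.26, "z": -0.2, "ax": 0, "ay": 0, "az": 0, "grip": 1},
    {"x": 0.014, "y": 0.31, "z": -0.2, "ax": 0, "ay": 0, "az": 0, "grip": 1},
    {"x": 0.014, "y": 0.33, "z": -0.2, "ax": 0, "ay": 0, "az": 0, "grip": 1},
    {"x": 0.014, "y": 0.33, "z": -0.2, "ax": 0, "ay": 0, "az": 0, "grip": 1},
    {"x": 0.014, "y": 0.33, "z": -0.2, "ax": 0, "ay": 0, "az": 0, "grip": 1},
  ],
)

```text
time: 9.25
tool_pos: [0.6192, -0.1469, 0.1441]
tcp_rot: [-2.216, -2.224, 0.002]
wrist_force: [-0.5, 0.4, -2.6]
width: 0.671
grip_force: 44.1
```

Request:
step_arm(
  series=[
    {"x": -0.001, "y": 0.002, "z": 0.05, "ax": 0, "ay": 0, "az": 0, "grip": 1},
    {"x": -0.001, "y": 0.002, "z": 0.1, "ax": 0, "ay": 0, "az": 0, "grip": 1},
    {"x": -0.001, "y": 0.002, "z": 0.14, "ax": 0, "ay": 0, "az": 0, "grip": 1},
    {"x": -0.001, "y": 0.002, "z": 0.158, "ax": 0, "ay": 0, "az": 0, "grip": 1},
    {"x": -0.001, "y": 0.002, "z": 0.168, "ax": 0, "ay": 0, "az": 0, "grip": 1},
    {"x": -0.001, "y": 0.002, "z": 0.174, "ax": 0, "ay": 0, "az": 0, "grip": 1},
    {"x": -0.001, "y": 0.002, "z": 0.179, "ax": 0, "ay": 0, "az": 0, "grip": 1},
    {"x": -0.001, "y": 0.002, "z": 0.183, "ax": 0, "ay": 0, "az": 0, "grip": 1},
    {"x": -0.001, "y": 0.002, "z": 0.183, "ax": 0, "ay": 0, "az": 0, "grip": 1},
  ],
)

```text
time: 10.15
tool_pos: [0.6227, -0.1478, 0.0556]
tcp_rot: [2.216, 2.224, 0.001]
wrist_force: [-4.8, 0.8, 4.2]
width: 0.669
grip_force: 44.7
```

Request:
step_arm(
  series=[
    {"x": 0, "y": 0, "z": 0.002, "ax": 0, "ay": 0, "az": 0, "grip": 0.2},
    {"x": 0, "y": 0, "z": 0.002, "ax": 0, "ay": 0, "az": 0, "grip": -1},
    {"x": 0, "y": 0, "z": 0.002, "ax": 0, "ay": 0, "az": 0, "grip": -1},
    {"x": 0, "y": 0, "z": 0.002, "ax": 0, "ay": 0, "az": 0, "grip": -1},
    {"x": 0, "y": 0, "z": 0, "ax": 0, "ay": 0, "az": 0, "grip": -1},
    {"x": 0, "y": 0, "z": -0.06, "ax": 0, "ay": 0, "az": 0, "grip": -1},
    {"x": 0, "y": 0, "z": -0.15, "ax": 0, "ay": 0, "az": 0, "grip": -1},
    {"x": 0, "y": 0, "z": -0.24, "ax": 0, "ay": 0, "az": 0, "grip": -1},
    {"x": 0, "y": 0, "z": -0.28, "ax": 0, "ay": 0, "az": 0, "grip": -1},
  ],
)

```text
time: 11.05
tool_pos: [0.6245, -0.1482, 0.1987]
tcp_rot: [2.213, 2.22, 0.006]
wrist_force: [0.2, -1.0, 0.2]
width: 1.0
grip_force: 0.0
```

Request:
step_arm(
  series=[
    {"x": 0.575, "y": -0.333, "z": 0, "ax": 0, "ay": 0, "az": 0, "grip": -1},
    {"x": 0.575, "y": -0.333, "z": 0, "ax": 0, "ay": 0, "az": 0, "grip": -1},
    {"x": 0.575, "y": -0.333, "z": 0, "ax": 0, "ay": 0, "az": 0, "grip": -1},
    {"x": 0.575, "y": -0.333, "z": 0, "ax": 0, "ay": 0, "az": 0, "grip": -1},
    {"x": 0.575, "y": -0.333, "z": 0, "ax": 0, "ay": 0, "az": 0, "grip": -1},
    {"x": 0.575, "y": -0.333, "z": 0, "ax": 0, "ay": 0, "az": 0, "grip": -1},
    {"x": 0.575, "y": -0.333, "z": 0, "ax": 0, "ay": 0, "az": 0, "grip": -1},
    {"x": 0.575, "y": -0.333, "z": 0, "ax": 0, "ay": 0, "az": 0, "grip": -1},
    {"x": 0.575, "y": -0.333, "z": 0, "ax": 0, "ay": 0, "az": 0, "grip": -1},
  ],
)

```text
time: 11.95
tool_pos: [0.4544, 0.1399, 0.1933]
tcp_rot: [2.215, 2.227, 0.0]
wrist_force: [0.6, -0.5, -0.1]
width: 1.001
grip_force: 0.0
```

```bash
python3 look.py s3 2>/dev/null
```

```text
(no output)
```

View pics/s3.png

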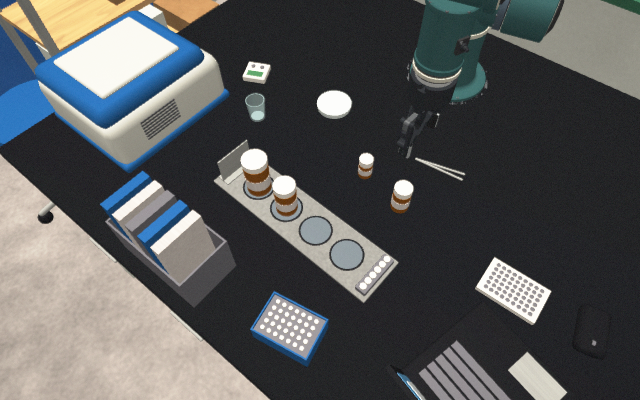

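jar_105 stands on mark_4, around (258,175), and jar_90 on mark_3. The gripper is over jar_75.

Request:
step_arm(
  series=[
    {"x": 0, "y": 0, "z": 0.1, "ax": 0, "ay": 0, "az": 0, "grip": -1},
    {"x": 0, "y": 0, "z": 0.2, "ax": 0, "ay": 0, "az": 0, "grip": -1},
    {"x": 0, "y": 0, "z": 0.28, "ax": 0, "ay": 0, "az": 0, "grip": -1},
    {"x": 0, "y": 0, "z": 0.326, "ax": 0, "ay": 0, "az": 0, "grip": -1},
    {"x": 0, "y": 0, "z": 0.326, "ax": 0, "ay": 0, "az": 0, "grip": -1},
    {"x": 0, "y": 0, "z": 0.326, "ax": 0, "ay": 0, "az": 0, "grip": 1},
    {"x": 0, "y": 0, "z": 0.326, "ax": 0, "ay": 0, "az": 0, "grip": 1},
    {"x": 0, "y": 0, "z": 0.326, "ax": 0, "ay": 0, "az": 0, "grip": 1},
    {"x": 0, "y": 0, "z": 0.326, "ax": 0, "ay": 0, "az": 0, "grip": 1},
    {"x": 0, "y": 0, "z": 0.326, "ax": 0, "ay": 0, "az": 0, "grip": 1},
    {"x": 0, "y": 0, "z": 0.326, "ax": 0, "ay": 0, "az": 0, "grip": 1},
  ],
)

```text
time: 13.1
tool_pos: [0.4567, 0.1399, 0.0324]
tcp_rot: [2.215, 2.224, 0.006]
wrist_force: [-0.1, -1.6, 7.0]
width: 0.477
grip_force: 40.4
```

Request:
step_arm(
  series=[
    {"x": 0, "y": 0, "z": -0.02, "ax": 0, "ay": 0, "az": 0, "grip": 1},
    {"x": 0, "y": 0, "z": -0.08, "ax": 0, "ay": 0, "az": 0, "grip": 1},
    {"x": 0, "y": 0, "z": -0.16, "ax": 0, "ay": 0, "az": 0, "grip": 1},
    {"x": 0, "y": 0.02, "z": -0.2, "ax": 0, "ay": 0, "az": 0, "grip": 1},
    {"x": -0.04, "y": 0.09, "z": -0.2, "ax": 0, "ay": 0, "az": 0, "grip": 1},
    {"x": -0.09, "y": 0.17, "z": -0.2, "ax": 0, "ay": 0, "az": 0, "grip": 1},
    {"x": -0.14, "y": 0.24, "z": -0.2, "ax": 0, "ay": 0, "az": 0, "grip": 1},
    {"x": -0.19, "y": 0.31, "z": -0.2, "ax": 0, "ay": 0, "az": 0, "grip": 1},
    {"x": -0.217, "y": 0.349, "z": -0.2, "ax": 0, "ay": 0, "az": 0, "grip": 1},
    {"x": -0.217, "y": 0.349, "z": -0.2, "ax": 0, "ay": 0, "az": 0, "grip": 1},
    {"x": -0.217, "y": 0.349, "z": -0.2, "ax": 0, "ay": 0, "az": 0, "grip": 1},
  ],
)

```text
time: 14.2
tool_pos: [0.6289, 0.0314, 0.1301]
tcp_rot: [-2.218, -2.223, 0.001]
wrist_force: [0.2, -0.7, -2.4]
width: 0.473
grip_force: 40.9
```

Request:
step_arm(
  series=[
    {"x": 0, "y": -0.002, "z": 0.05, "ax": 0, "ay": 0, "az": 0, "grip": 1},
    {"x": 0, "y": -0.002, "z": 0.1, "ax": 0, "ay": 0, "az": 0, "grip": 1},
    {"x": 0, "y": -0.002, "z": 0.14, "ax": 0, "ay": 0, "az": 0, "grip": 1},
    {"x": 0, "y": -0.002, "z": 0.158, "ax": 0, "ay": 0, "az": 0, "grip": 1},
    {"x": 0, "y": -0.002, "z": 0.168, "ax": 0, "ay": 0, "az": 0, "grip": 1},
    {"x": 0, "y": -0.002, "z": 0.174, "ax": 0, "ay": 0, "az": 0, "grip": 1},
    {"x": 0, "y": -0.002, "z": 0.18, "ax": 0, "ay": 0, "az": 0, "grip": 1},
    {"x": 0, "y": -0.002, "z": 0.185, "ax": 0, "ay": 0, "az": 0, "grip": 1},
    {"x": 0, "y": -0.002, "z": 0.185, "ax": 0, "ay": 0, "az": 0, "grip": 1},
  ],
)

```text
time: 15.1
tool_pos: [0.6293, 0.0317, 0.0404]
tcp_rot: [2.217, 2.224, 0.002]
wrist_force: [-3.7, -0.0, 8.8]
width: 0.473
grip_force: 41.8
```

Request:
step_arm(
  series=[
    {"x": 0, "y": 0, "z": 0, "ax": 0, "ay": 0, "az": 0, "grip": 0.2},
    {"x": 0, "y": 0, "z": 0, "ax": 0, "ay": 0, "az": 0, "grip": -1},
    {"x": 0, "y": 0, "z": 0, "ax": 0, "ay": 0, "az": 0, "grip": -1},
    {"x": 0, "y": 0, "z": 0, "ax": 0, "ay": 0, "az": 0, "grip": -1},
    {"x": 0, "y": 0, "z": 0, "ax": 0, "ay": 0, "az": 0, "grip": -1},
    {"x": 0, "y": 0, "z": -0.06, "ax": 0, "ay": 0, "az": 0, "grip": -1},
    {"x": 0, "y": 0, "z": -0.15, "ax": 0, "ay": 0, "az": 0, "grip": -1},
    {"x": 0, "y": 0, "z": -0.24, "ax": 0, "ay": 0, "az": 0, "grip": -1},
    {"x": 0, "y": 0, "z": -0.28, "ax": 0, "ay": 0, "az": 0, "grip": -1},
  ],
)

```text
time: 16.0
tool_pos: [0.631, 0.0316, 0.183]
tcp_rot: [2.214, 2.221, 0.008]
wrist_force: [0.6, -0.6, 0.8]
width: 1.002
grip_force: 0.0
```

Request:
step_arm(
  series=[
    {"x": -0.018, "y": -0.398, "z": 0, "ax": 0, "ay": 0, "az": 0, "grip": -1},
    {"x": -0.018, "y": -0.398, "z": 0, "ax": 0, "ay": 0, "az": 0, "grip": -1},
    {"x": -0.018, "y": -0.398, "z": 0, "ax": 0, "ay": 0, "az": 0, "grip": -1},
    {"x": -0.018, "y": -0.398, "z": 0, "ax": 0, "ay": 0, "az": 0, "grip": -1},
    {"x": -0.018, "y": -0.398, "z": 0, "ax": 0, "ay": 0, "az": 0, "grip": -1},
    {"x": -0.018, "y": -0.398, "z": 0, "ax": 0, "ay": 0, "az": 0, "grip": -1},
  ],
)

```text
time: 16.6
tool_pos: [0.4286, 0.0219, 0.1776]
tcp_rot: [2.217, 2.224, 0.002]
wrist_force: [0.8, 0.6, 0.9]
width: 0.999
grip_force: 0.0
```

Request:
step_arm(
  series=[
    {"x": 0.001, "y": 0.002, "z": 0.1, "ax": 0, "ay": 0, "az": 0, "grip": -1},
    {"x": 0.001, "y": 0.002, "z": 0.2, "ax": 0, "ay": 0, "az": 0, "grip": -1},
    {"x": 0.001, "y": 0.002, "z": 0.28, "ax": 0, "ay": 0, "az": 0, "grip": -1},
    {"x": 0.001, "y": 0.002, "z": 0.316, "ax": 0, "ay": 0, "az": 0, "grip": -1},
    {"x": 0.001, "y": 0.002, "z": 0.316, "ax": 0, "ay": 0, "az": 0, "grip": -1},
    {"x": 0.001, "y": 0.002, "z": 0.316, "ax": 0, "ay": 0, "az": 0, "grip": 1},
    {"x": 0.001, "y": 0.002, "z": 0.316, "ax": 0, "ay": 0, "az": 0, "grip": 1},
    {"x": 0.001, "y": 0.002, "z": 0.316, "ax": 0, "ay": 0, "az": 0, "grip": 1},
    {"x": 0.001, "y": 0.002, "z": 0.316, "ax": 0, "ay": 0, "az": 0, "grip": 1},
    {"x": 0.001, "y": 0.002, "z": 0.316, "ax": 0, "ay": 0, "az": 0, "grip": 1},
    {"x": 0.001, "y": 0.002, "z": 0.316, "ax": 0, "ay": 0, "az": 0, "grip": 1},
    {"x": 0.001, "y": 0.002, "z": 0.316, "ax": 0, "ay": 0, "az": 0, "grip": 1},
  ],
)

```text
time: 17.8
tool_pos: [0.4321, 0.0224, 0.0213]
tcp_rot: [2.216, 2.223, 0.004]
wrist_force: [-0.6, 0.8, 5.9]
width: 0.374
grip_force: 39.4
```

Request:
step_arm(
  series=[
    {"x": 0, "y": 0, "z": -0.02, "ax": 0, "ay": 0, "az": 0, "grip": 1},
    {"x": 0, "y": 0, "z": -0.08, "ax": 0, "ay": 0, "az": 0, "grip": 1},
    {"x": 0, "y": 0, "z": -0.16, "ax": 0, "ay": 0, "az": 0, "grip": 1},
    {"x": 0.03, "y": 0.02, "z": -0.2, "ax": 0, "ay": 0, "az": 0, "grip": 1},
    {"x": 0.08, "y": 0.08, "z": -0.2, "ax": 0, "ay": 0, "az": 0, "grip": 1},
    {"x": 0.13, "y": 0.15, "z": -0.2, "ax": 0, "ay": 0, "az": 0, "grip": 1},
    {"x": 0.18, "y": 0.22, "z": -0.2, "ax": 0, "ay": 0, "az": 0, "grip": 1},
    {"x": 0.197, "y": 0.3, "z": -0.2, "ax": 0, "ay": 0, "az": 0, "grip": 1},
    {"x": 0.197, "y": 0.37, "z": -0.2, "ax": 0, "ay": 0, "az": 0, "grip": 1},
    {"x": 0.197, "y": 0.407, "z": -0.2, "ax": 0, "ay": 0, "az": 0, "grip": 1},
    {"x": 0.197, "y": 0.407, "z": -0.2, "ax": 0, "ay": 0, "az": 0, "grip": 1},
    {"x": 0.197, "y": 0.407, "z": -0.2, "ax": 0, "ay": 0, "az": 0, "grip": 1},
  ],
)

```text
time: 19.0
tool_pos: [0.6329, 0.1215, 0.1196]
tcp_rot: [-2.217, -2.224, 0.001]
wrist_force: [0.2, -0.3, -0.7]
width: 0.381
grip_force: 40.0
```

Request:
step_arm(
  series=[
    {"x": 0, "y": -0.002, "z": 0.05, "ax": 0, "ay": 0, "az": 0, "grip": 1},
    {"x": 0, "y": -0.002, "z": 0.1, "ax": 0, "ay": 0, "az": 0, "grip": 1},
    {"x": 0, "y": -0.002, "z": 0.14, "ax": 0, "ay": 0, "az": 0, "grip": 1},
    {"x": 0, "y": -0.002, "z": 0.158, "ax": 0, "ay": 0, "az": 0, "grip": 1},
    {"x": 0, "y": -0.002, "z": 0.168, "ax": 0, "ay": 0, "az": 0, "grip": 1},
    {"x": 0, "y": -0.002, "z": 0.174, "ax": 0, "ay": 0, "az": 0, "grip": 1},
    {"x": 0, "y": -0.002, "z": 0.181, "ax": 0, "ay": 0, "az": 0, "grip": 1},
    {"x": 0, "y": -0.002, "z": 0.187, "ax": 0, "ay": 0, "az": 0, "grip": 1},
    {"x": 0, "y": -0.002, "z": 0.187, "ax": 0, "ay": 0, "az": 0, "grip": 1},
  ],
)

```text
time: 19.9
tool_pos: [0.6336, 0.1218, 0.0294]
tcp_rot: [2.217, 2.224, 0.003]
wrist_force: [-5.1, -1.0, 10.5]
width: 0.381
grip_force: 41.0
```

Contact is made. Release, rise, and swing back clear of the top view.

Request:
step_arm(
  series=[
    {"x": 0, "y": 0, "z": 0, "ax": 0, "ay": 0, "az": 0, "grip": 0.4},
    {"x": 0, "y": 0, "z": 0, "ax": 0, "ay": 0, "az": 0, "grip": -1},
    {"x": 0, "y": 0, "z": 0, "ax": 0, "ay": 0, "az": 0, "grip": -1},
    {"x": 0, "y": 0, "z": 0, "ax": 0, "ay": 0, "az": 0, "grip": -1},
    {"x": 0, "y": 0, "z": 0, "ax": 0, "ay": 0, "az": 0, "grip": -1},
    {"x": 0, "y": 0, "z": -0.06, "ax": 0, "ay": 0, "az": 0, "grip": -1},
    {"x": 0, "y": 0, "z": -0.15, "ax": 0, "ay": 0, "az": 0, "grip": -1},
    {"x": 0, "y": 0, "z": -0.25, "ax": 0, "ay": 0, "az": 0, "grip": -1},
    {"x": 0, "y": 0, "z": -0.32, "ax": 0, "ay": 0, "az": 0, "grip": -1},
  ],
)

```text
time: 20.8
tool_pos: [0.6336, 0.1218, 0.1896]
tcp_rot: [2.216, 2.224, 0.004]
wrist_force: [0.8, -0.2, -0.0]
width: 1.004
grip_force: 0.0
```

Request:
step_arm(
  series=[
    {"x": 0.5, "y": -0.4, "z": 0, "ax": 0, "ay": 0, "az": 0, "grip": -1},
    {"x": 0.5, "y": -0.4, "z": 0, "ax": 0, "ay": 0, "az": 0, "grip": -1},
    {"x": 0.5, "y": -0.4, "z": 0, "ax": 0, "ay": 0, "az": 0, "grip": -1},
    {"x": 0.5, "y": -0.4, "z": 0, "ax": 0, "ay": 0, "az": 0, "grip": -1},
    {"x": 0.5, "y": -0.4, "z": 0, "ax": 0, "ay": 0, "az": 0, "grip": -1},
    {"x": 0.5, "y": -0.4, "z": 0, "ax": 0, "ay": 0, "az": 0, "grip": -1},
    {"x": 0.5, "y": -0.4, "z": 0, "ax": 0, "ay": 0, "az": 0, "grip": -1},
    {"x": 0.5, "y": -0.4, "z": 0, "ax": 0, "ay": 0, "az": 0, "grip": -1},
    {"x": 0.5, "y": -0.4, "z": 0, "ax": 0, "ay": 0, "az": 0, "grip": -1},
  ],
)

```text
time: 21.7
tool_pos: [0.4315, 0.371, 0.1859]
tcp_rot: [2.216, 2.226, -0.001]
wrist_force: [-0.9, -0.5, -0.9]
width: 0.998
grip_force: 0.0
```

Run:
```python
from h import *
c=imaging.read_camera("top"); cv2.imwrite("pics/t4.png",c["img"][:,:,::-1]); im=c["img"].astype(int)
M={105:(.058,(.6207,-.1477)),90:(.05,(.6246,-.0582)),75:(.042,(.6291,.0315)),60:(.034,(.6332,.1216))}
for k in blobs(im.min(2)>200):
    for n,(d,m) in M.items():
        p,w,l=jar(c,k,n/1000+.008,d)
        if np.hypot(*(p-m))<.03: print(n,p.round(4),((p-m)*1e3).round(1),round(w),round(l))
```

```text
60 [0.6318 0.1216] [-1.4 -0. ] 35 35
75 [0.6276 0.031 ] [-1.5 -0.5] 43 42
90 [ 0.6238 -0.0582] [-0.8  0. ] 51 51
105 [ 0.6203 -0.1466] [-0.4  1.1] 59 58
```

View pics/t4.png

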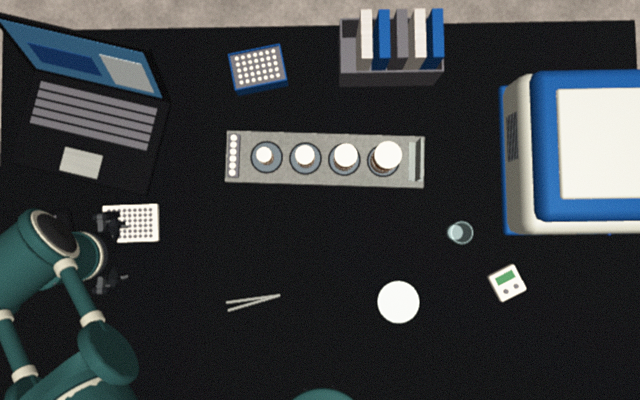

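All four caps sit over their marks, at (264,155), (305,155), (345,156) and (387,156), each within 2 mm. The beaker is still at (460,232) and the arm is clear, so I'm handing in.

```bash
python3 -c "
from workcell import bot
print(bot.finish_job())"
```

```text
the job is handed in; nothing more can be done
None
```

The four jars stand in size order on the marks, with jar_105 on mark_4 beside the bookend and jar_60 on mark_1, each within about 2 mm of centre by the last top view; the beaker was not moved, and the job was handed in at about 22 s with no verdict returned.

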